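Tip the rinsed skate wheels out of the mesh basket into the drying tray

TASK

Lift the wire rinse basket by its black grip and tip it over the steel drying tray, so that all three red wheels roll out through the notched spout and stay in the tray. Do not pick the wheels out by hand, and keep the spout low over the tray so that they are not dropped from a height. Then stand the empty basket upright, flat in the grey drip pan it came from, let go of it, and leave the other things on the bench where they are.

Things in the scene. Friction and masses are not known exactly. Their poses are not given: they have to be found in the camera images.
- basket: Narrow open trough of steel wire mesh, 206 long, 60 wide, about 320 g; a fixed bail with a black grip stands over its middle. Origin: on its underside, below the grip; z up; x along the trough to the closed back wall, the spout is at the -x end. Flat 4 mm floor from x = -68 to +95; 54 wide inside, so wheels cannot lie flat; side and back walls 50 high (40 beside the spout). It may go back into the pan either way round.
- grip (a point): Centre of the basket's black plastic grip, 118 mm above its underside, over the balance point: a bar across the basket, 22 mm along basket x, 62 mm along basket y, 26 mm high, held at both ends by thin wire legs that spread to x = +-34 mm at the side walls (52 mm free between left and right legs). The wheels' tops lie 41 mm below the bar. Axes as the basket's.
- lip (a point): Middle of the spout's lip: 108 mm from the basket's origin along -x, 18.5 mm above its underside (99.5 mm below the grip's centre). From x = -68 mm the floor rises to the lip as a 20-degree ramp: level, it keeps the wheels in; with the basket tipped nose-down (the spout end sinking) by 30 to 45 degrees they roll out in single file over the lip. Axes as the basket's.
- wheel1: Freshly rinsed red hard-plastic roller-skate wheel, 60 mm diameter, 42 mm wide, 90 g (may vary by a quarter). Starts standing on its tread in the basket, the three in single file, axle across the basket. The point is the wheel's centre; its y axis is the axle.
- wheel2: Freshly rinsed red hard-plastic roller-skate wheel, 60 mm diameter, 42 mm wide, 90 g (may vary by a quarter). Starts standing on its tread in the basket, the three in single file, axle across the basket. The point is the wheel's centre; its y axis is the axle.
- wheel3: Freshly rinsed red hard-plastic roller-skate wheel, 60 mm diameter, 42 mm wide, 90 g (may vary by a quarter). Starts standing on its tread in the basket, the three in single file, axle across the basket. The point is the wheel's centre; its y axis is the axle.
- tray: Shallow steel drying tray with a black rubber mat inside, fixed on the bench: 220 mm along its x, 260 mm along its y, 45 mm high, walls and floor 4 mm. Origin: centre of its underside, on the bench; z up.
- pan: Grey plastic drip pan, fixed on the bench, in which the basket stands at the start: 232 mm along its x, 86 mm along its y, 12 mm high, walls and floor 3 mm (inside 226 by 80 mm). Origin: centre of its underside, on the bench; z up. The basket starts with its x axis along the pan's within 0.1 rad.
- pot_rim (a point): Bystander: empty white ceramic pot, 114 mm across, 98 mm high, with a thickened rim; the point is the centre of its mouth. Leave it alone.
- ejector: Bystander: press-button bearing ejector of grey steel, 110 x 80 mm, 188 mm high, a red button on top and a fourth red wheel clamped in it (not one of the three). Origin: centre of its underside. Leave it alone.
- hexkeys: Bystander: hex keys in an orange plastic sleeve, 110 x 76 mm, 16 mm high, lying flat. Origin: centre of the sleeve's underside. Leave it alone.
- nutcup: Bystander: shallow stainless cup, 80 mm across, 24 mm high, with three brass kingpin nuts in it. Origin: centre of its underside. Leave it alone.
Things that resemble listed ones, but are neither listed nor needed, are in the scene too. Leave any white look-alike of the wheel3 alone.

How it is judged:
By the outcome, as a careful person would: the job done as asked, in the order asked, and still so for the second after the job is handed in, with the robot touching nothing.
It also fails if it takes over 61 s, if anything falls off the work surface, if the arm or the gripper's body presses on something with over 40 N, if the wrist force passes 120 N, or if a joint passes its speed limit or range.

ROBOT

A 6-joint arm with a two-finger parallel gripper is mounted at the origin on the work surface. World frame = base frame: x ahead of the robot, y to its left, z up, the work surface at z = 0. Lengths are in mm, angles in rad, forces in N, time in s.
With the tool pointing down it reaches from about 275 to 750 mm from the base axis. Payload 10.2 kg.
Tool frame: the origin (TCP) lies on the centre line of the jaws, within the pads' length; the fingertips stand 17 mm ahead of it and the grasp point (between the pads) lies 2 mm behind it (ctrl.finger_overhang is the distance from the TCP to the fingertips, in mm); z points along the fingers, x is the direction in which the jaws open and shut, and the axes are right-handed (so a half turn about z gives the same grasp; the last joint's range is limited). The gripper opens to 85 mm and grips with 20 to 120 N. Pads are 22 mm wide; open, the fingers measure 114 mm over their backs; the gripper's body (76 mm by 85 mm) begins 54 mm behind the grasp point. The pads swing forward as they close: fully open they stand 13 mm farther back than shut.
Start: joints at [-1.427, 0.313, 1.498, -0, 1.331, -0.223], TCP at [188.269, -490.088, 248.294] pointing down, gripper open.
Joint ranges: [-2.94, 2.94], [-0.97, 2.17], [0.19, 2.56], [-1.23, 4.37], [0.02, 3.11], [-2.88, 2.88]. Speed limits (rad/s): [2.39, 2.39, 3.01, 3.14, 3.14, 3.14].

INTERFACE

Orientations are given as a unit quaternion [w, x, y, z].
In Python, from rig import ctrl gives the robot as it stands.
- The arm moves only by the shell command python3 -m jog 'ROWS' [FORCE]. ROWS is text: rows parted by semicolons, each of 7 numbers parted by spaces: the closure in counts, from 0 (fully open) to 255 (shut), then the shift along the tool's x, y, z in m, then the turn, a rotation vector about the tool's x, y, z in rad. In form: claw dx dy dz rx ry rz; .... A call has 1 to 12 rows; each row shifts and turns the commanded pose from where the row before left it, along the tool's axes as they then stand; what a row does not reach is not made up. A row lasts 1/8 s, in which the tool goes at most 62.5 mm and 10.7 degrees, less where a joint would pass 70% of its speed; a pose out of reach is approached as far as the arm can. A call is refused whole if a number of a shift passes 0.0625 or a number of a turn 0.188, either way. A call with a gripper value outside its range is refused whole. The fingers move at their own pace and stop on an object; FORCE is the grip in N (left out, the last holds). Time passes only in rows, so rows that do not move let the fingers close. It gives the time, the measured TCP pose, the force and the opening at its end, in the units of the state.
- ctrl.sense(): the state, without advancing time (a new reading comes with each control period).
- ctrl.capture(name): name is "scene" or "top"; returns a dict with "pixels" (384x512x3 uint8, red, green, blue), "fx", "fy", "cx", "cy" (pixels), "k1" (the pictures are not rectified: a ray, as slopes to the right and down, at radius r is drawn at 1 + k1 r^2 times it, then the intrinsics apply), "cam_to_world" (4x4, takes a point from camera to world coordinates). Camera axes: x right, y down, z forward; pixel columns grow to the right and rows downward; lengths in mm; the calibration is good to about 2 mm. A picture is of the moment at which its call begins. There is no depth.
- ctrl.finish_job(): hands the job in, once; it reports no verdict.
The state is a dict: "time_s": time; "joints": joint angles; "dq": joint speeds; "tau": joint torques, N m; "eef_pos": TCP position; "ee_rot": TCP orientation; "force": force on the tool from outside, world axes, zero at the start; "wrist_torque": the same for the moment, N m; "grip_width": opening from 0.0 (shut) to 1.0 (fully open).
Only numpy, scipy, OpenCV 4.12 (cv2) and the standard library are available. Lean on these libraries where they do the work, as an engineer would, in place of code of your own. Each camera call takes 0.05 s, during which the arm holds its last target. There are 200 camera calls.

## Working session

There is one attempt and no reset: what is moved stays moved. The work goes in short steps, Python scripts to look and compute and a shell command to move; the robot and the scene stay as the last step left them, time stands still between calls to the robot, and variables do not carry over. Pictures are saved under pics/ and viewed, about 8 in all and at most 12, crops included, and the job is handed in when it is done.

```bash
mkdir -p pics; ls; cat > h.py <<'E'
import numpy as np, cv2
from rig import ctrl
def cap(n):
    c=ctrl.capture(n); c['K']=np.array([[c['fx'],0,c['cx']],[0,c['fy'],c['cy']],[0,0,1.]]); c['D']=np.array([c['k1'],0,0,0.]); c['T']=np.array(c['cam_to_world']); return c
def ray(c,uv):
    p=cv2.undistortPoints(np.array(uv,float).reshape(-1,1,2),c['K'],c['D']).reshape(-1,2)
    d=np.c_[p,np.ones(len(p))]@c['T'][:3,:3].T
    return c['T'][:3,3],d
def onz(c,uv,z):
    o,d=ray(c,uv); return o+d*((z-o[2])/d[:,2])[:,None]
def proj(c,P):
    T=np.linalg.inv(c['T']); rv=cv2.Rodrigues(T[:3,:3])[0]
    return cv2.projectPoints(np.array(P,float).reshape(-1,1,3),rv,T[:3,3],c['K'],c['D'])[0].reshape(-1,2)
def tri(c1,u1,c2,u2):
    o1,d1=ray(c1,u1);o2,d2=ray(c2,u2);d1=d1[0];d2=d2[0]
    s=np.linalg.lstsq(np.c_[d1,-d2],o2-o1,rcond=None)[0]
    a=o1+s[0]*d1;b=o2+s[1]*d2
    return (a+b)/2,np.linalg.norm(a-b)
E
python3 - <<'E'
from h import *
import pickle
for n in ("scene","top"):
    c=cap(n); pickle.dump(c,open(n+'0.pkl','wb')); print(n,c['T'].round(2).tolist(),c['fx'],c['cx'],c['cy'],c['k1'])
    cv2.imwrite(f'pics/{n}0.png',cv2.resize(c['pixels'][:,:,::-1],None,fx=1.5,fy=1.5,interpolation=cv2.INTER_CUBIC))
print(ctrl.sense())
E
```

```text
pics
scene [[-0.35, 0.79, -0.51, 1145.28], [0.94, 0.3, -0.19, 321.99], [0.0, -0.54, -0.84, 1053.95], [0.0, 0.0, 0.0, 1.0]] 453.65079867581187 254.2157833008002 181.5329325160248 -0.15846562034569592
top [[0.02, -1.0, 0.09, 491.88], [-1.0, -0.02, -0.01, 116.06], [0.01, -0.09, -1.0, 1010.15], [0.0, 0.0, 0.0, 1.0]] 368.9076758847982 256.4412065821805 193.20413618081372 0.019616264247728315
{'time_s': 0.1, 'joints': array([-1.42741417e+00,  3.13402888e-01,  1.49832761e+00, -2.05827087e-05,
        1.33100568e+00, -2.23422866e-01]), 'dq': array([ 9.05527249e-04, -4.71769935e-04, -2.13484776e-03,  2.20214818e-05,
        5.04768164e-04,  7.32601704e-04]), 'tau': array([ 4.05251310e-03, -4.12897646e+01, -2.60141140e+01, -1.76247713e-04,
        3.06173592e-03, -1.99997271e-05]), 'eef_pos': array([ 188.22679245, -489.88292432,  247.80038006]), 'ee_rot': array([-4.13368554e-04,  8.24208395e-01, -5.66286319e-01, -3.95141503e-04]), 'force': array([-0.27799621,  0.44435357,  0.36340881]), 'wrist_torque': array([ 0.02647232, -0.05946731,  0.05064212]), 'grip_width': 1.0006726345127155}
```

View pics/scene0.png

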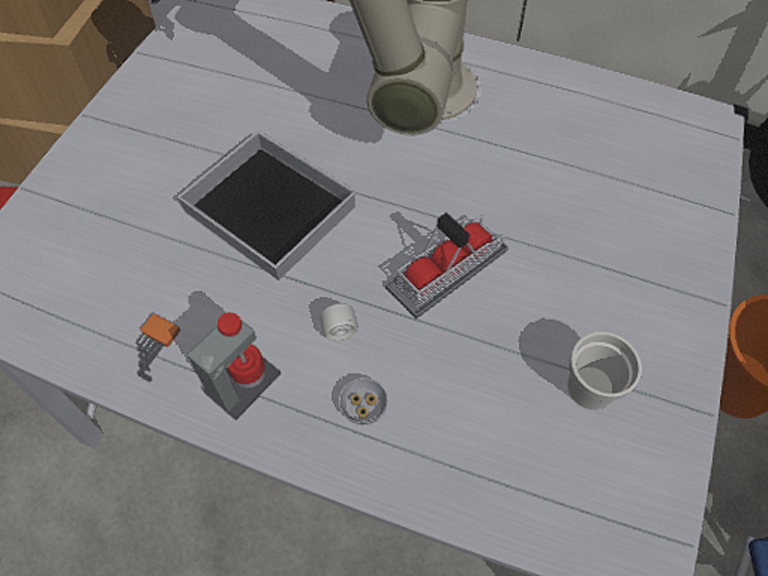

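View pics/top0.png

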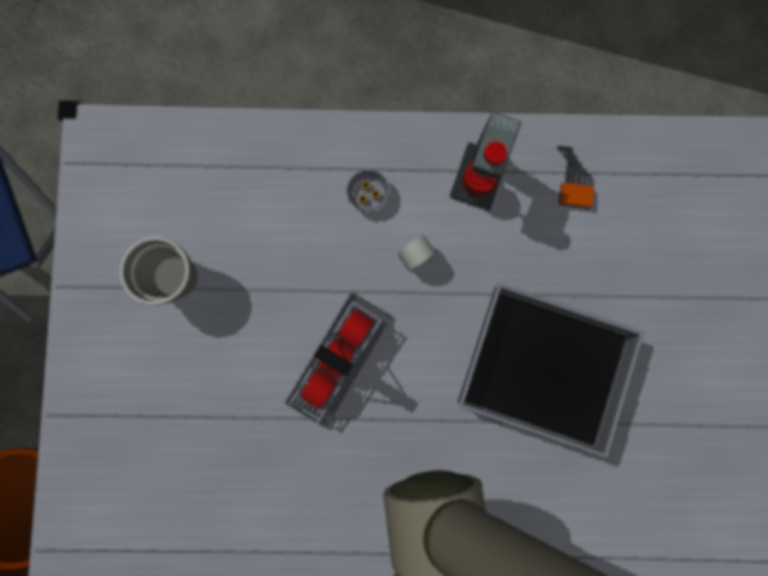

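Both views show three red wheels in the basket: the scene view puts the grip at about (453,228), and the top view puts it at about (333,360). The tray's mat is at about (265,205) in the scene view and (553,368) in the top view. I'll zoom in to find the spout end.

```bash
python3 - <<'E'
from h import *
import pickle
s=pickle.load(open('scene0.pkl','rb'));t=pickle.load(open('top0.pkl','rb'))
a=cv2.resize(s['pixels'][130:220,245:345,::-1],(500,450),interpolation=cv2.INTER_CUBIC)
b=cv2.resize(t['pixels'][190:290,185:285,::-1],(300,300),interpolation=cv2.INTER_CUBIC)
im=np.zeros((450,800,3),np.uint8);im[:,:500]=a;im[:300,500:]=b
cv2.imwrite('pics/crop.png',im)
P={}
for n,c in (('s',s),('t',t)):
    h=cv2.cvtColor(c['pixels'],cv2.COLOR_RGB2HSV).astype(int);g=h[...,2]
    print(n,'roi')
    m=(g<60).astype(np.uint8)
    k,l,st,ce=cv2.connectedComponentsWithStats(m)
    for i in range(1,k):
        if st[i,4]>40: print('dark',st[i],ce[i].round(1))
    m=((h[...,1]>170)&((h[...,0]<6)|(h[...,0]>174))&(g>80)).astype(np.uint8)
    k,l,st,ce=cv2.connectedComponentsWithStats(m)
    for i in range(1,k):
        if st[i,4]>30: print('red',st[i],ce[i].round(1))
E
```

```text
s roi
dark [ 61   0  42  45 727] [79.8 16.9]
dark [233   0  14  31  47] [239.9  15.8]
dark [246  32  18  19  52] [253.2  44.7]
dark [248  56  40  32 344] [262.7  75.3]
dark [489  69  23  70 721] [504.1 101.9]
dark [ 130  100   98   76 3788] [178.4 136.5]
dark [291 142  22  23 257] [301.6 153.3]
dark [499 358  13  26  88] [502.5 370.5]
red [  0 125  11  14  84] [  3.6 129.3]
red [310 149  18  18 137] [317.9 156.6]
red [295 161  10  19  84] [299.1 167.6]
red [301 166  13  12  37] [306.7 170.5]
red [270 172  25  20 223] [281.8 180.9]
red [145 209  16  15 145] [152.8 215.7]
red [152 230  23  26 213] [164.5 242.9]
t roi
dark [ 278    0  234   63 7405] [432.8  20.4]
dark [ 38  66  16  15 170] [44.3 72.3]
dark [301  95  37  45 587] [317.9 120.8]
dark [  0  98  36  95 890] [ 16.  153.1]
dark [373  98  19  23 173] [381.7 110.6]
dark [234 115  19   9  49] [243.6 117. ]
dark [119 176  12  23  98] [126.6 187.6]
dark [ 91 180  19  17 168] [ 97.9 188.5]
dark [   0  193   32  107 2921] [ 14.1 245.8]
dark [ 310  193  115  104 7275] [364.4 244.5]
dark [219 197  18  28  42] [227.6 208.7]
dark [210 215  47  62 648] [229.5 245. ]
dark [   0  304   24   71 1506] [ 10.3 338. ]
dark [ 257  314  148   70 2273] [321.2 345.4]
dark [  0 378  19   6  93] [  9.4 381. ]
red [323  95  15  14 165] [329.9 101.5]
red [309 109  22  19 201] [318.2 120. ]
red [226 207  21  24 310] [236.3 218.7]
red [219 227  16  13  95] [226.8 233.2]
red [201 248  21  23 314] [211.5 259.3]
```

View pics/crop.png

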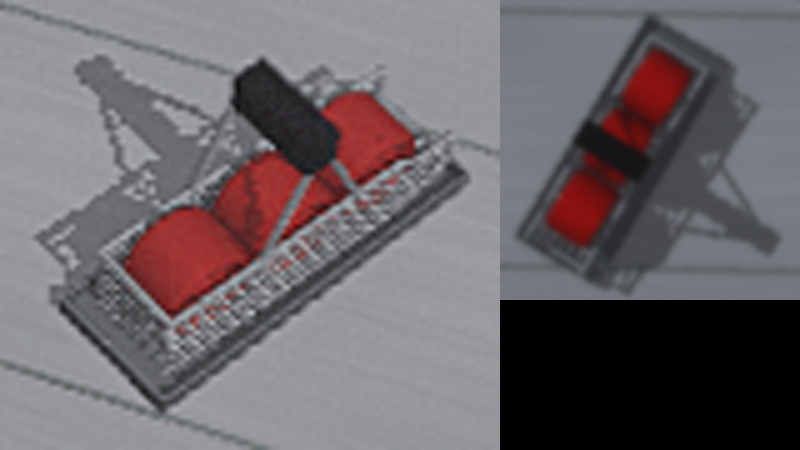

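The crop shows the last wheel close against a wall at the far (+x world) end. There is an open gap with mesh at the robot end, so that end is probably the spout. Next I'll compute positions.

```bash
python3 - <<'E'
from h import *
import pickle
from scipy.spatial.transform import Rotation as R
s=pickle.load(open('scene0.pkl','rb'));t=pickle.load(open('top0.pkl','rb'))
np.set_printoptions(suppress=True,precision=1)
q=ctrl.sense()['ee_rot'];print('tool axes cols\n',R.from_quat([q[1],q[2],q[3],q[0]]).as_matrix().round(3))
C=lambda L:[(185+(x-500)/3,190+y/3) for x,y in L]
S=lambda L:[(245+x/5,130+y/5) for x,y in L]
print('pan top',onz(t,C([(650,17),(735,65),(600,287),(517,238)]),12))
print('pan scene',onz(s,S([(60,305),(165,408),(468,178)]),12))
print('grip',tri(t,C([(613,150)]),s,[(301.6,153.3)]))
print('gripends top view',onz(t,C([(581,133),(646,169)]),118))
print('far rim corners',tri(t,C([(650,33)]),s,S([(106,252)])),tri(t,C([(708,66)]),s,S([(172,318)])))
w=onz(t,[(236.3,218.7),(211.5,259.3)],64);print('wheels',w)
print('wheels scene',onz(s,[(317.9,156.6),(281.8,180.9)],55))
print('tray top',onz(t,np.array([(500,287),(640,333),(607,456),(460,402)])/1.5,45))
print('tray scene',onz(s,np.array([(258,134),(355,194),(277,275),(176,198)])/1.5,45))
print('bystanders', onz(t,np.array([(496,153),(480,180),(157,268),(416,252),(369,190),(577,195)])/1.5,[188,60,98,25,24,10]))
# basket-shape predictions, both hypotheses, image comparison by rim points
E
```

```text
tool axes cols
 [[ 0.4 -0.9 -0. ]
 [-0.9 -0.4  0. ]
 [-0.  -0.  -1. ]]
pan top [[576.7 168.9  12. ]
 [534.6  91.4  12. ]
 [336.7 207.9  12. ]
 [378.2 282.5  12. ]]
pan scene [[541.  102.5  12. ]
 [581.1 176.3  12. ]
 [381.4 288.2  12. ]]
grip (array([460.3, 191.6, 123.5]), np.float64(3.0522056682317906))
gripends top view [[473.7 216.5 118. ]
 [445.9 163.9 118. ]]
far rim corners (array([559.9, 149.1, 117.2]), np.float64(29.7963138021614)) (array([528.2, 138.1,   4.3]), np.float64(46.1470600685891))
wheels [[513.2 161.6  64. ]
 [409.8 222.1  64. ]]
wheels scene [[404.1 228.6  55. ]
 [513.8 161.6  55. ]]
tray top [[ 589.7  -91.1   45. ]
 [ 513.4 -333.7   45. ]
 [ 303.8 -271.6   45. ]
 [ 389.9  -21.6   45. ]]
tray scene [[ 307.3 -265.2   45. ]
 [ 386.1  -17.7   45. ]
 [ 605.5  -78.2   45. ]
 [ 515.1 -339.7   45. ]]
bystanders [[ 780.6  -54.8  188. ]
 [ 776.4  -53.3   60. ]
 [ 606.3  487.8   98. ]
 [ 652.5   55.6   25. ]
 [ 765.1  142.3   24. ]
 [ 766.  -240.9   10. ]]
```

```bash
python3 - <<'E'
from h import *
import pickle
s=pickle.load(open('scene0.pkl','rb'));t=pickle.load(open('top0.pkl','rb'))
np.set_printoptions(suppress=True,precision=1)
C=lambda L:[(185+(x-500)/3,190+y/3) for x,y in L]
S=lambda L:[(245+x/5,130+y/5) for x,y in L]
u=np.array([.868,-.497]);v=np.array([.497,.868]);g=np.array([460.3,191.6])
for a,b in (((650,33),(172,318)),((708,66),(106,252))):
    p,e=tri(t,C([a]),s,S([b]));print(p,e,(p[:2]-g)@u,(p[:2]-g)@v)
im=np.zeros((600,800,3),np.uint8)
def warp(c,z):  # rectify plane z, u horizontal, v vertical, 3px/mm
    P=[np.r_[g+u*a+v*b,z] for a,b in ((-130,60),(130,60),(130,-40),(-130,-40))]
    M=cv2.getPerspectiveTransform(proj(c,P).astype(np.float32),np.float32([(0,0),(780,0),(780,300),(0,300)]))
    return cv2.warpPerspective(c['pixels'][:,:,::-1],M,(800,300),flags=cv2.INTER_CUBIC)
im[:300]=warp(s,50);im[300:]=warp(t,50)
for x in range(-130,131,20):
    cv2.line(im,((x+130)*3,295),((x+130)*3,305),(0,255,0) if x!=-10 else (255,0,0),1)
cv2.imwrite('pics/rect.png',im)
E
```

```text
[558.1 167.8  62.7] 3.8149716898113457 96.73506184002025 27.905871239924906
[530.2 119.6  58.7] 8.090183722856034 96.43670779755779 -27.77248462040621
```

View pics/rect.png

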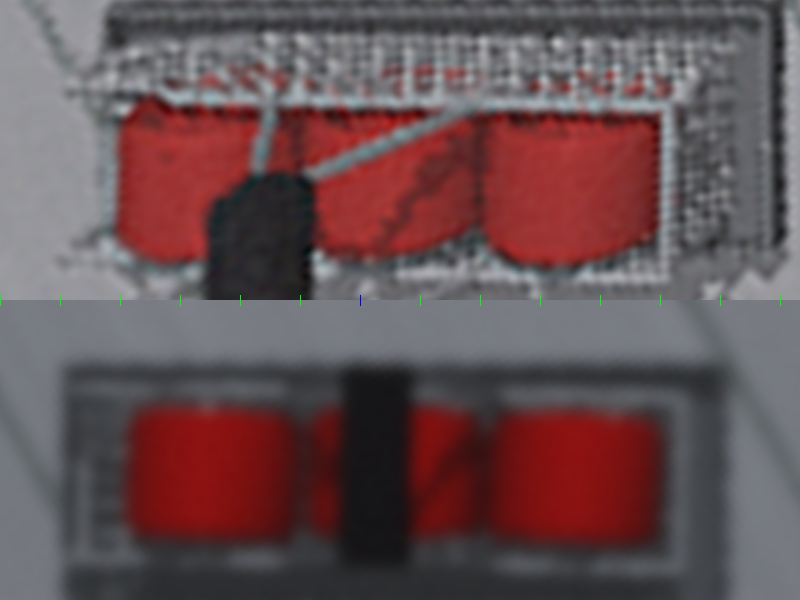

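The rectified view settles it. The back wall is 97 mm from the grip along (0.868, -0.497), so the spout faces the robot side. The grip measures about (460, 191, 121), basket yaw is about -29.8°, and the tray centre is about (451, -177) with its long axis at 72.5°. Now I'll move above the grip.

```bash
python3 -m jog '0 -.015 -.0138 0 0 0 0;0 -.03 -.0277 0 0 0 0;0 -.035 -.0323 0 0 0 0;0 -.035 -.0323 0 0 0 0;0 -.035 -.0323 0 0 0 0;0 -.035 -.0323 0 0 0 0;0 -.035 -.0323 0 0 0 0;0 -.035 -.0323 0 0 0 0;0 -.035 -.0323 0 0 0 0;0 -.035 -.0323 0 0 0 0;0 -.035 -.0323 0 0 0 0;0 -.035 -.0323 0 0 0 0' 60
python3 -m jog '0 -.035 -.0323 0 0 0 0;0 -.035 -.0323 0 0 0 0;0 -.035 -.0323 0 0 0 0;0 -.0285 -.027 0 0 0 0;0 -.015 -.0138 0 0 0 0;0 0 0 0 0 0 -.171;0 0 0 0 0 0 -.171;0 0 0 0 0 0 -.171;0 0 0 0 0 0 -.171;0 0 0 0 0 0 0'
cat > st.py <<'E'
from h import *
from scipy.spatial.transform import Rotation as R
s=ctrl.sense();q=s['ee_rot'];M=R.from_quat([q[1],q[2],q[3],q[0]]).as_matrix()
np.set_printoptions(suppress=True,precision=3)
print('t',s['time_s'],'pos',s['eef_pos'].round(1),'F',s['force'].round(1),'T',s['wrist_torque'].round(2),'w',round(float(s['grip_width']),3),'\nj',s['joints'],'\n',M,'xang',np.degrees(np.arctan2(M[1,0],M[0,0])).round(2))
def to(P):  # tool-frame shift in mm to world point
    print('shift tool mm',(M.T@(np.array(P)-s['eef_pos'])).round(1))
E
python3 -c "
from st import *
to([460.3,191.6,119])"
```

```text
time_s: 1.6
eef_pos: [387.1, 11.0, 248.3]
ee_rot: [0.0, 0.824, -0.566, 0.0]
force: [0.0, -0.8, 0.1]
grip_width: 0.999
time_s: 2.85
eef_pos: [462.0, 197.4, 248.0]
ee_rot: [0.0, 0.966, -0.258, -0.0]
force: [-0.4, 0.8, -0.4]
grip_width: 1.001
t 2.85 pos [462.  197.4 248. ] F [-0.4  0.8 -0.4] T [-0.01 -0.01  0.01] w 1.001 
j [0.17  0.264 1.564 0.    1.315 0.692] 
 [[ 0.867 -0.498 -0.001]
 [-0.498 -0.867 -0.   ]
 [-0.001  0.    -1.   ]] xang -29.88
shift tool mm [  1.4   5.8 129. ]
```

```bash
python3 -m jog '0 .0014 .0058 .015 0 0 0;0 0 0 .03 0 0 0;0 0 0 .03 0 0 0;0 0 0 .03 0 0 0;0 0 0 .015 0 0 0;0 0 0 .009 0 0 0;0 0 0 0 0 0 0'
python3 -c "
from st import *
to([460.3,191.6,119])
c=cap('scene')
cv2.imwrite('pics/near.png',cv2.resize(c['pixels'][80:220,230:370,::-1],(560,560),interpolation=cv2.INTER_CUBIC))"
```

```text
time_s: 3.72
eef_pos: [460.6, 191.7, 119.4]
ee_rot: [-0.0, 0.966, -0.257, 0.0]
force: [-0.0, -0.7, -0.3]
grip_width: 1.002
t 3.725 pos [460.6 191.7 119.4] F [-0.  -0.7 -0.3] T [-0.   -0.03 -0.02] w 1.002 
j [ 0.159  0.402  1.739 -0.     1.     0.68 ] 
 [[ 0.867 -0.498  0.   ]
 [-0.498 -0.867  0.   ]
 [ 0.    -0.    -1.   ]] xang -29.84
shift tool mm [-0.2  0.2  0.4]
```

View pics/near.png

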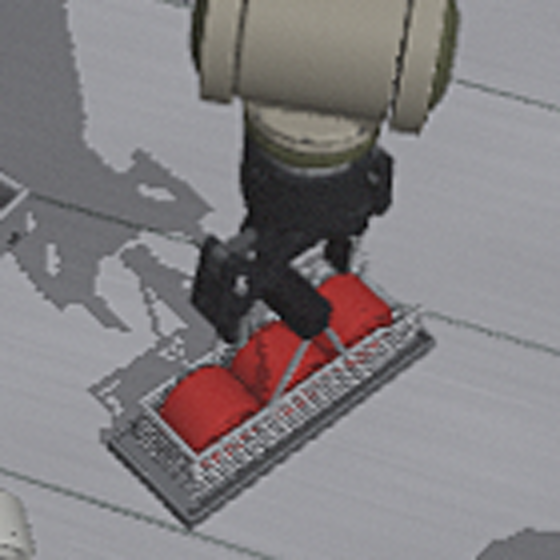

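The jaws straddle the black bar at about (290,295), with the fingers at (225,290) and (340,250). I'll close on it.

```bash
python3 -m jog '255 0 0 0 0 0 0;255 0 0 0 0 0 0;255 0 0 0 0 0 0;255 0 0 0 0 0 0;255 0 0 0 0 0 0;255 0 0 0 0 0 0;255 0 0 -.004 0 0 0;255 0 0 -.006 0 0 0;255 0 0 -.01 0 0 0;255 0 0 0 0 0 0' 80
python3 -c "
from st import *"
```

```text
time_s: 5.03
eef_pos: [460.9, 191.7, 140.2]
ee_rot: [-0.0, 0.966, -0.257, 0.001]
force: [0.4, 0.6, -7.0]
grip_width: 0.249
t 5.025 pos [460.9 191.7 140.2] F [ 0.4  0.6 -7. ] T [-0.02 -0.04 -0.  ] w 0.249 
j [0.159 0.372 1.719 0.    1.048 0.679] 
 [[ 0.868 -0.497  0.002]
 [-0.497 -0.868  0.   ]
 [ 0.001 -0.001 -1.   ]] xang -29.79
```

```bash
python3 -m jog '255 0 0 -.01 0 0 0;255 0 0 -.02 0 0 0;255 0 0 -.02 0 0 0;255 .003 .0067 -.01 0 0 0;255 .006 .0133 0 0 0 0;255 .009 .02 0 0 0 0;255 .0125 .028 0 0 0 0;255 .0155 .0345 0 0 0 0;255 .0155 .0345 0 0 0 0;255 .0155 .0345 0 0 0 0;255 .0155 .0345 0 0 0 0;255 .0155 .0345 0 0 0 0'
python3 -m jog '255 .0155 .0345 0 0 0 0;255 .0155 .0345 0 0 0 0;255 .0155 .0345 0 0 0 0;255 .0155 .0345 0 0 0 0;255 .0155 .0345 0 0 0 0;255 .012 .026 0 0 0 .03;255 .008 .0173 0 0 0 .06;255 .0045 .01 0 0 0 .1;255 0 0 0 0 0 .13;255 0 0 0 0 0 .13;255 0 0 0 0 0 .13;255 0 0 0 0 0 .13'
python3 -m jog '255 0 0 0 0 0 .13;255 0 0 0 0 0 .13;255 0 0 0 0 0 .13;255 0 0 0 0 0 .13;255 0 0 0 0 0 .1;255 0 0 0 0 0 .05;255 0 0 0 0 0 0'
python3 -c "
from st import *
c=cap('scene')
cv2.imwrite('pics/over.png',cv2.resize(c['pixels'][20:220,80:340,::-1],(780,600),interpolation=cv2.INTER_CUBIC))
to([413.8,-288.4,200])"
```

```text
time_s: 6.52
eef_pos: [433.6, -72.5, 198.6]
ee_rot: [-0.0, 0.966, -0.257, -0.001]
force: [0.9, -0.2, -6.0]
grip_width: 0.243
time_s: 8.02
eef_pos: [409.0, -317.0, 198.8]
ee_rot: [-0.0, 0.815, -0.579, -0.001]
force: [0.1, 0.9, -7.0]
grip_width: 0.245
time_s: 8.9
eef_pos: [409.1, -317.0, 198.9]
ee_rot: [-0.0, -0.581, 0.814, 0.001]
force: [0.2, -0.7, -7.0]
grip_width: 0.249
t 8.9 pos [ 409.1 -317.   198.9] F [ 0.2 -0.7 -7. ] T [ 0.01  0.01 -0.  ] w 0.249 
j [-0.886  0.341  1.593  0.     1.209  1.015] 
 [[-0.324 -0.946 -0.001]
 [-0.946  0.324  0.001]
 [-0.001  0.001 -1.   ]] xang -108.9
shift tool mm [-28.6   4.8  -1.1]
```

View pics/over.png

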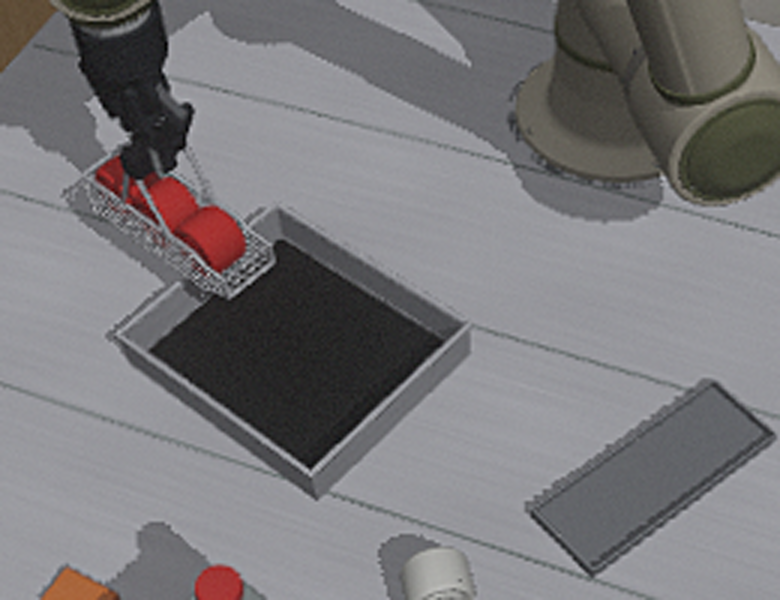

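The basket hangs level with its spout at about (240,285) over the tray's near edge and three wheels inside. The empty pan is fully visible at lower right, with corners about (712,380), (775,435), (592,576) and (527,508). I'll tip in stages, first to 20°, where the wheels should still be held.

```bash
python3 -m jog '255 -.006 .001 0 0 0 0;255 -.0116 .0028 0 0 .03 0;255 -.006 .001 0 0 .05 0;255 -.003 0 0 0 .07 0;255 0 0 0 0 .07 0;255 0 0 0 0 .06 0;255 -.0013 0 .0035 0 .04 0;255 -.0026 0 .007 0 .029 0;255 -.003 0 .008 0 0 0;255 -.002 0 .0055 0 0 0;255 -.001 0 .0033 0 0 0;255 0 0 0 0 0 0'
python3 -c "
from st import *
print(M[2,0]);to([413.8,-288.4,170])
c=cap('scene')
cv2.imwrite('pics/tilt20.png',cv2.resize(c['pixels'][20:190,80:250,::-1],(510,510),interpolation=cv2.INTER_CUBIC))"
```

```text
time_s: 10.45
eef_pos: [413.6, -290.1, 169.7]
ee_rot: [-0.141, -0.573, 0.801, -0.101]
force: [0.2, -0.4, -6.2]
grip_width: 0.241
t 10.45 pos [ 413.6 -290.1  169.7] F [ 0.2 -0.4 -6.2] T [ 0.59 -0.17 -0.  ] w 0.241 
j [-0.691  0.332  1.732 -0.393  0.987  1.413] 
 [[-0.304 -0.946 -0.111]
 [-0.889  0.324 -0.323]
 [ 0.342  0.    -0.94 ]] xang -108.88
0.341692459724643
shift tool mm [-1.5  0.4 -0.8]
```

View pics/tilt20.png

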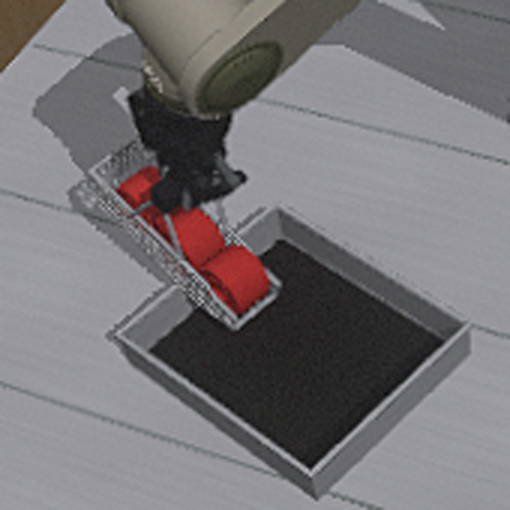

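At 20° all three wheels are still inside, the front one at the lip (240,280), and the spout is low inside the tray. I'll tip on to 32°.

```bash
python3 -m jog '255 -.0035 0 -.0013 0 .026 0;255 -.0035 0 -.0013 0 .026 0;255 -.0035 0 -.0013 0 .026 0;255 -.0035 0 -.0013 0 .026 0;255 -.0035 0 -.0013 0 .026 0;255 -.0035 0 -.0013 0 .026 0;255 -.0035 0 -.0013 0 .026 0;255 -.0035 0 -.0013 0 .026 0;255 0 0 0 0 0 0;255 0 0 0 0 0 0;255 0 0 0 0 0 0;255 0 0 0 0 0 0'
python3 -c "
from st import *
print(np.degrees(np.arcsin(M[2,0])))
c=cap('scene')
cv2.imwrite('pics/tilt32.png',cv2.resize(c['pixels'][20:190,80:250,::-1],(510,510),interpolation=cv2.INTER_CUBIC))"
```

```text
time_s: 12.0
eef_pos: [423.3, -262.1, 167.5]
ee_rot: [-0.224, -0.559, 0.782, -0.16]
force: [0.7, -0.4, -4.5]
grip_width: 0.246
t 12.0 pos [ 423.3 -262.1  167.5] F [ 0.7 -0.4 -4.5] T [ 0.68 -0.26  0.  ] w 0.246 
j [-0.541  0.359  1.767 -0.662  0.998  1.723] 
 [[-0.275 -0.946 -0.171]
 [-0.803  0.324 -0.5  ]
 [ 0.529 -0.    -0.849]] xang -108.89
31.908671095766945
```

View pics/tilt32.png

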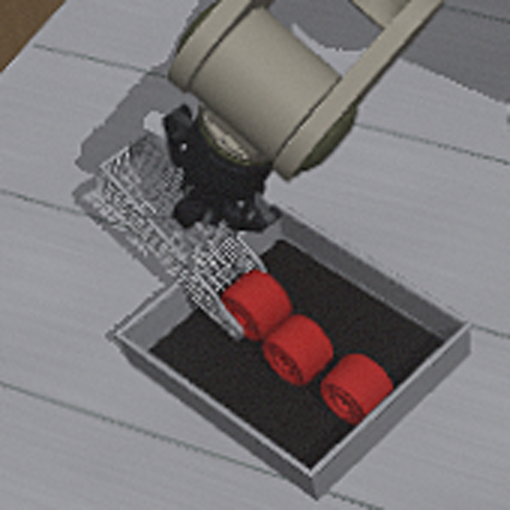

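All three wheels are in the tray at (355,385), (300,350) and (255,305), but the last one is still at the lip. I'll tip a little further while backing the lip off, so it rolls clear.

```bash
python3 -m jog '255 0 0 -.001 0 .026 0;255 0 0 -.0015 0 .026 0;255 0 0 -.001 0 .026 0;255 0 0 -.001 0 .026 0;255 0 0 0 0 0 0;255 0 0 0 0 0 0;255 0 0 0 0 0 0;255 0 0 0 0 0 0;255 0 0 0 0 0 0;255 0 0 0 0 0 0'
python3 -c "
from st import *
print(np.degrees(np.arcsin(M[2,0])))
a=cap('scene');b=cap('top')
im=np.zeros((450,800,3),np.uint8)
im[:,:400]=cv2.resize(a['pixels'][40:175,115:235,::-1],(400,450),interpolation=cv2.INTER_CUBIC)
im[:,400:]=cv2.resize(b['pixels'][180:315,300:420,::-1],(400,450),interpolation=cv2.INTER_CUBIC)
cv2.imwrite('pics/tilt38.png',im)"
```

```text
time_s: 13.3
eef_pos: [424.1, -259.6, 171.1]
ee_rot: [-0.264, -0.55, 0.769, -0.189]
force: [0.3, -0.1, -3.7]
grip_width: 0.247
t 13.3 pos [ 424.1 -259.6  171.1] F [ 0.3 -0.1 -3.7] T [ 0.77 -0.28  0.02] w 0.247 
j [-0.493  0.376  1.774 -0.785  1.029  1.841] 
 [[-0.255 -0.946 -0.198]
 [-0.747  0.323 -0.581]
 [ 0.614 -0.    -0.789]] xang -108.87
37.87121067402204
```

View pics/tilt38.png

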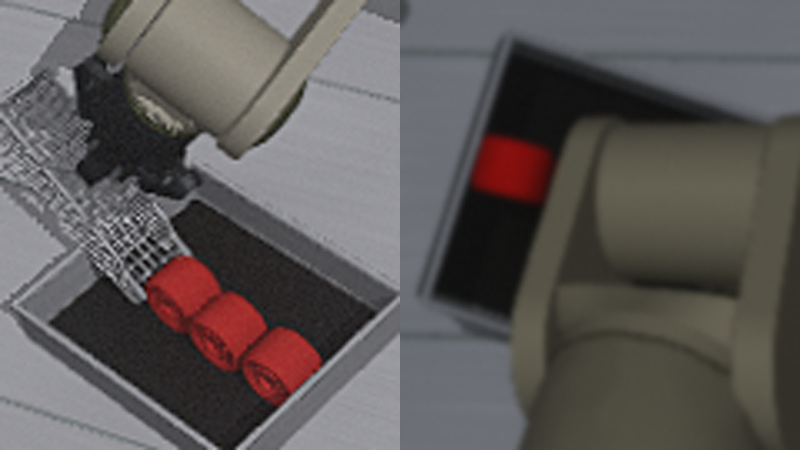

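All three wheels stand in the tray in a row against the far wall, and the basket is empty, with the measured load down to 3.7 N. I'll draw the spout back and up, then level the basket.

```bash
python3 -m jog '255 .005 0 -.0005 0 0 0;255 .01 0 -.0013 0 0 0;255 .014 0 -.0018 0 0 0;255 .012 0 -.008 0 0 0;255 .012 0 -.015 0 0 0;255 .012 0 -.015 0 0 0;255 .012 0 -.015 0 0 0;255 .006 0 -.0077 0 -.04 0;255 0 0 0 0 -.08 0;255 0 0 0 0 -.12 0;255 0 0 0 0 -.12 0;255 0 0 0 0 -.12 0'
python3 -m jog '255 0 0 0 0 -.1 0;255 0 0 0 0 -.06 0;255 0 0 0 0 -.021 0;255 0 0 0 0 0 0;255 0 0 0 0 0 0'
python3 - <<'E'
from st import *
a=cap('scene');b=cap('top')
import pickle;pickle.dump((a,b),open('mid.pkl','wb'))
im=np.zeros((600,800,3),np.uint8)
im[:300,:400]=cv2.resize(a['pixels'][60:180,110:270,::-1],(400,300),interpolation=cv2.INTER_CUBIC)
im[:300,400:]=cv2.resize(b['pixels'][180:315,300:480,::-1],(400,300),interpolation=cv2.INTER_CUBIC)
im[300:,:400]=cv2.resize(a['pixels'][140:230,240:360,::-1],(400,300),interpolation=cv2.INTER_CUBIC)
im[300:,400:]=cv2.resize(b['pixels'][190:295,160:300,::-1],(400,300),interpolation=cv2.INTER_CUBIC)
cv2.imwrite('pics/mid.png',im)
# pan contour by gray-level mask -> minAreaRect corners onto z=12
for n,c,roi in (('s',a,(240,140,360,230)),('t',b,(160,190,300,295))):
    x0,y0,x1,y1=roi;g=cv2.cvtColor(c['pixels'],cv2.COLOR_RGB2GRAY)[y0:y1,x0:x1]
    th,m=cv2.threshold(g,0,255,cv2.THRESH_BINARY_INV|cv2.THRESH_OTSU)
    cs=max(cv2.findContours(m,cv2.RETR_EXTERNAL,cv2.CHAIN_APPROX_NONE)[0],key=cv2.contourArea)
    P=onz(c,cs.reshape(-1,2)+[x0,y0],12)[:,:2].astype(np.float32)
    print(n,th,cv2.minAreaRect(P))
E
```

```text
time_s: 14.9
eef_pos: [415.8, -284.0, 274.0]
ee_rot: [-0.072, -0.58, 0.81, -0.052]
force: [-0.5, -0.3, -3.4]
grip_width: 0.247
time_s: 15.52
eef_pos: [415.8, -283.9, 272.9]
ee_rot: [-0.0, -0.582, 0.813, -0.0]
force: [0.1, -0.3, -4.0]
grip_width: 0.244
t 15.525 pos [ 415.8 -283.9  272.9] F [ 0.1 -0.3 -4. ] T [ 0.05 -0.03  0.05] w 0.244 
j [-0.832  0.247  1.519 -0.001  1.375  1.067] 
 [[-0.322 -0.947 -0.   ]
 [-0.947  0.322 -0.001]
 [ 0.001  0.    -1.   ]] xang -108.81
s 123.0 ((462.2573547363281, 192.66400146484375), (242.83518981933594, 249.31866455078125), 89.93494415283203)
t 91.0 ((457.1977844238281, 187.80181884765625), (98.10990142822266, 236.4563751220703), 59.973690032958984)
```

View pics/mid.png

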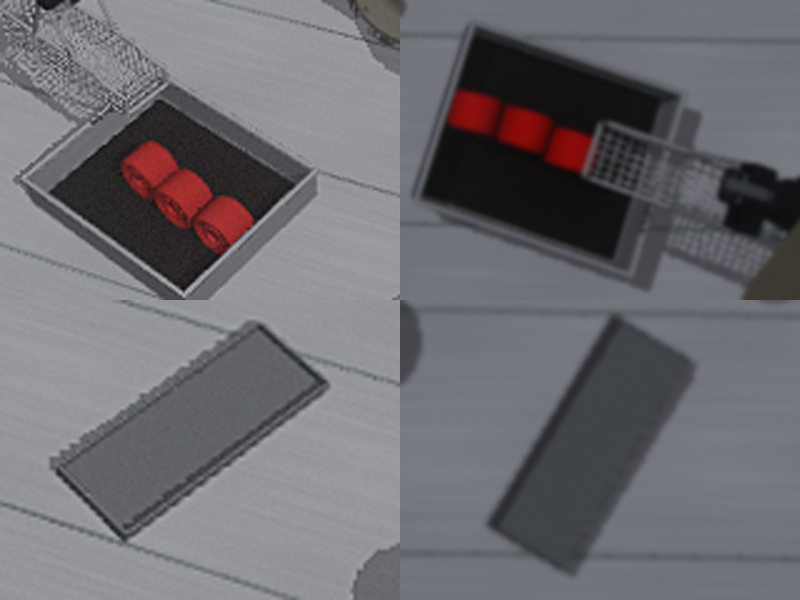

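The wheels stay in the tray and nothing is left in the basket. The pan is at about (457,188) with yaw -30°, as before. I'll carry the basket back over the pan and turn it to match.

```bash
python3 - <<'E'
from h import *
import pickle
a,b=pickle.load(open('mid.pkl','rb'))
np.set_printoptions(suppress=True,precision=1)
P=onz(a,[(240+x/3.333,140+(y-300)/3.333) for x,y in((55,465),(125,540),(327,383),(262,322))],12);print(P,P.mean(0))
P=onz(b,[(160+(x-400)/2.857,190+(y-300)/2.857) for x,y in((615,315),(694,365),(574,574),(488,523))],12);print(P,P.mean(0))
E
python3 -m jog '255 -.012 .003 0 0 0 0;255 -.024 .0055 0 0 0 0;255 -.036 .0085 0 0 0 0;255 -.04 .0095 0 0 0 0;255 -.04 .0095 0 0 0 0;255 -.04 .0095 0 0 0 0;255 -.04 .0095 0 0 0 0;255 -.04 .0095 0 0 0 0;255 -.04 .0095 0 0 0 0;255 -.04 .0095 0 0 0 0;255 -.04 .0095 0 0 0 0;255 -.034 .008 0 0 0 0'
python3 -m jog '255 -.024 .0055 0 0 0 -.03;255 -.012 .003 .005 0 0 -.06;255 0 0 .01 0 0 -.1;255 0 0 .015 0 0 -.13;255 0 0 .015 0 0 -.13;255 0 0 .015 0 0 -.13;255 0 0 .015 0 0 -.13;255 0 0 0 0 0 -.13;255 0 0 0 0 0 -.13;255 0 0 0 0 0 -.13;255 0 0 0 0 0 -.13;255 0 0 0 0 0 -.1'
python3 -m jog '255 0 0 0 0 0 -.049;255 0 0 0 0 0 0;255 0 0 0 0 0 0'
python3 -c "
from st import *
to([461,189.5,160])"
```

```text
[[537.   99.6  12. ]
 [582.7 175.5  12. ]
 [379.6 286.3  12. ]
 [337.  216.5  12. ]] [459.1 194.5  12. ]
[[577.9 168.2  12. ]
 [531.6  92.5  12. ]
 [336.2 201.   12. ]
 [381.6 282.2  12. ]] [456.8 186.   12. ]
time_s: 17.12
eef_pos: [457.2, 153.7, 272.9]
ee_rot: [0.0, -0.582, 0.813, -0.0]
force: [0.1, -0.8, -4.1]
grip_width: 0.245
time_s: 18.62
eef_pos: [460.7, 188.2, 197.5]
ee_rot: [0.0, 0.96, -0.279, -0.0]
force: [0.2, 0.4, -2.3]
grip_width: 0.246
time_s: 19.0
eef_pos: [460.9, 188.3, 197.7]
ee_rot: [0.0, 0.966, -0.258, -0.0]
force: [-0.2, -0.1, -2.8]
grip_width: 0.246
t 19.0 pos [460.9 188.3 197.7] F [-0.2 -0.1 -2.8] T [ 0.02  0.06 -0.  ] w 0.246 
j [ 0.152  0.301  1.653 -0.     1.188  0.674] 
 [[ 0.867 -0.498 -0.   ]
 [-0.498 -0.867 -0.   ]
 [-0.     0.    -1.   ]] xang -29.88
shift tool mm [-0.5 -1.1 37.7]
```

```bash
python3 -m jog '255 -.0005 -.0011 .01 0 0 0;255 0 0 .02 0 0 0;255 0 0 .02 0 0 0;255 0 0 .015 0 0 0;255 0 0 .006 0 0 0;255 0 0 .003 0 0 0;255 0 0 .002 0 0 0;255 0 0 .0015 0 0 0;255 0 0 0 0 0 0'
python3 -c "
from st import *
to([461,189.5,119])
c=cap('scene');b=cap('top')
im=np.zeros((500,800,3),np.uint8)
im[:,:500]=cv2.resize(c['pixels'][120:220,245:345,::-1],(500,500),interpolation=cv2.INTER_CUBIC)
im[:300,500:]=cv2.resize(b['pixels'][190:290,185:285,::-1],(300,300),interpolation=cv2.INTER_CUBIC)
cv2.imwrite('pics/put.png',im)"
```

```text
time_s: 20.12
eef_pos: [461.2, 189.6, 120.4]
ee_rot: [-0.0, 0.966, -0.258, 0.0]
force: [-0.7, 0.3, -3.9]
grip_width: 0.247
t 20.125 pos [461.2 189.6 120.4] F [-0.7  0.3 -3.9] T [ 0.   -0.01  0.07] w 0.247 
j [ 0.155  0.4    1.739 -0.     1.002  0.676] 
 [[ 0.867 -0.498  0.   ]
 [-0.498 -0.867  0.   ]
 [ 0.    -0.    -1.   ]] xang -29.85
shift tool mm [-0.1  0.2  1.4]
```

View pics/put.png

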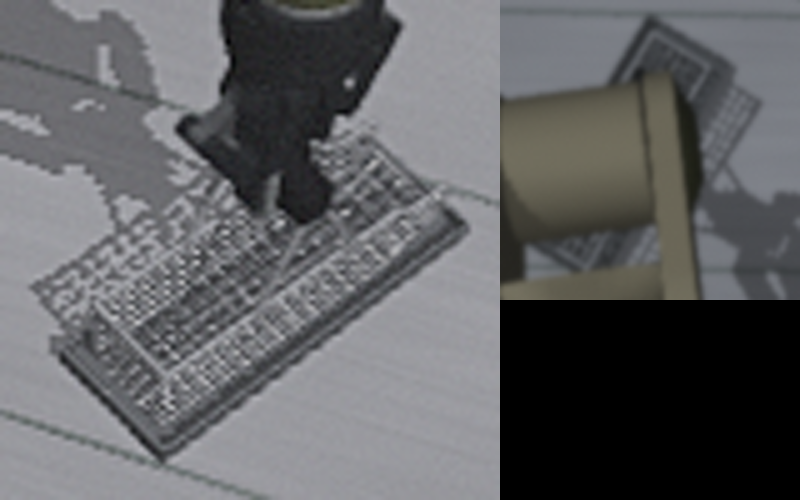

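The empty basket sits inside the pan outline, with pan corners at (60,345), (165,455) and (468,228), and its load still hangs on the arm. I'll ease it down the last millimetre or two.

```bash
python3 -m jog '255 0 0 .0006 0 0 0;255 0 0 .0005 0 0 0;255 0 0 .0004 0 0 0;255 0 0 0 0 0 0' ; python3 -m jog '255 0 0 0 0 0 0'; python3 -c "from st import *"
```

```text
time_s: 20.72
eef_pos: [461.2, 189.7, 119.6]
ee_rot: [-0.0, 0.966, -0.257, 0.0]
force: [-5.4, -0.2, 6.4]
grip_width: 0.246
time_s: 20.85
eef_pos: [461.2, 189.7, 119.6]
ee_rot: [-0.0, 0.966, -0.257, 0.0]
force: [-4.9, -0.6, 6.3]
grip_width: 0.245
t 20.85 pos [461.2 189.7 119.6] F [-4.9 -0.6  6.3] T [-0.07  0.69 -0.05] w 0.245 
j [0.155 0.401 1.74  0.    1.    0.676] 
 [[ 0.867 -0.498  0.   ]
 [-0.498 -0.867  0.   ]
 [ 0.    -0.    -1.   ]] xang -29.84
```

The basket is on the pan floor: the force went from -3.9 to +6.3 N. I'll open the jaws and rise straight up.

```bash
python3 -m jog '150 0 0 0 0 0 0;100 0 0 0 0 0 0;0 0 0 0 0 0 0;0 0 0 0 0 0 0;0 0 0 0 0 0 0;0 0 0 0 0 0 0;0 0 0 -.01 0 0 0;0 0 0 -.03 0 0 0;0 0 0 -.04 0 0 0;0 0 0 -.04 0 0 0;0 0 0 -.04 0 0 0;0 0 0 -.02 0 0 0'
python3 -m jog '0 .02 .035 0 0 0 0;0 .02 .04 0 0 0 0;0 .02 .04 0 0 0 0;0 .02 .04 0 0 0 0;0 .02 .04 0 0 0 0;0 .02 .035 0 0 0 0;0 0 0 0 0 0 0;0 0 0 0 0 0 0'
python3 -c "
from st import *
c=cap('scene');b=cap('top')
import pickle;pickle.dump((c,b),open('end.pkl','wb'))
im=np.zeros((600,800,3),np.uint8)
im[:,:400]=cv2.resize(c['pixels'][:,:,::-1],(800,600))[100:700,0:0+400] if 0 else 0
im[:300,:400]=cv2.resize(c['pixels'][:,:,::-1],(400,300),interpolation=cv2.INTER_AREA)
im[:300,400:]=cv2.resize(b['pixels'][:,:,::-1],(400,300),interpolation=cv2.INTER_AREA)
im[300:,:333]=cv2.resize(c['pixels'][130:220,245:345,::-1],(333,300),interpolation=cv2.INTER_CUBIC)
im[300:,400:700]=cv2.resize(b['pixels'][190:290,185:285,::-1],(300,300),interpolation=cv2.INTER_CUBIC)
cv2.imwrite('pics/end.png',im)"
```

```text
time_s: 22.35
eef_pos: [461.4, 189.7, 301.7]
ee_rot: [-0.001, 0.966, -0.258, 0.002]
force: [0.8, 0.3, -0.9]
grip_width: 1.0
time_s: 23.35
eef_pos: [450.7, -69.1, 299.2]
ee_rot: [-0.0, 0.966, -0.258, 0.0]
force: [0.2, -0.2, -1.0]
grip_width: 1.002
t 23.35 pos [450.7 -69.1 299.2] F [ 0.2 -0.2 -1. ] T [-0.03  0.02  0.  ] w 1.002 
j [-0.41   0.123  1.601  0.     1.417  0.111] 
 [[ 0.867 -0.498  0.   ]
 [-0.498 -0.867  0.   ]
 [ 0.    -0.    -1.   ]] xang -29.85
```

View pics/end.png

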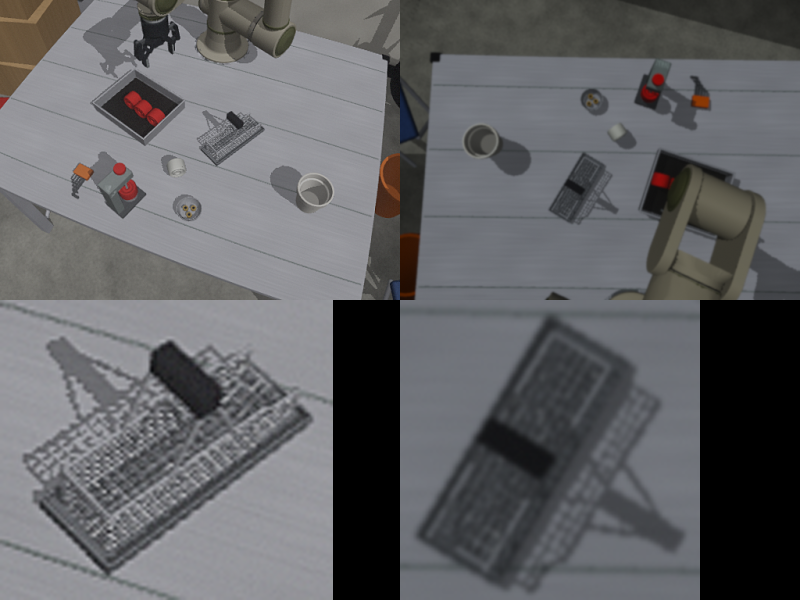

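The final picture shows the empty basket upright inside the pan and three wheels in the tray at (135,100), (144,108) and (157,116). The bystanders look unmoved and the gripper is clear. The grip's pixels are within about 1 px of the start in both views, so the basket stands flat at its original height. I'll hand in.

```bash
python3 -c "
from rig import ctrl
print(ctrl.finish_job())"
```

```text
the job is handed in; nothing more can be done
None
```

The job is handed in after 23.4 s of robot time, well under the 61 s limit; no verdict was reported.

**What I did:** I gripped the basket by its black bar and carried it to the tray. I tipped it in stages (20°, 32°, then 38°) with the spout planned about 25–40 mm above the bench. All three wheels rolled out in single file and stopped in a row in the tray. I then levelled the basket, set it back in the drip pan the same way round as it started, let go and moved the arm clear.

**Last checks:**
- **Wheels:** all three are in the tray in the final scene view. The arm hides most of the tray in the final top view.
- **Basket:** it is empty and stands upright inside the pan. The grip appears within about 1 px of its starting place in both views, so I judged it flat from that and did not measure its height again.
- **Bystanders:** they look unmoved, judged by eye.
- **Gripper:** it is open, about 180 mm above the bar's height and off to the side, with about 1 N of force reading (noise).

**Disagreements:**
- The two cameras put the pan centre about 3–8 mm apart. I placed the basket by its starting pose, shifted about 2 mm toward the middle.
- When it touched down there was a sideways force of about 5 N alongside 6 N vertical, so one end probably touched first. It settled when released.

I viewed 12 pictures, the maximum allowed and more than the planned 8.

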